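Stack gessoed slats crosswise in the drying cradle and lock its keeper

ROBOT

A 6-joint arm with a two-finger parallel gripper is mounted at the origin on the work surface. World frame = base frame: x ahead of the robot, y to its left, z up, the work surface at z = 0. Lengths are in m, angles in rad, forces in N, time in s.
With the tool pointing down it reaches from about 0.375 to 0.925 m from the base axis. Payload 5.7 kg.
Tool frame: the origin (TCP) lies midway between the tips of the shut fingers; the grasp point (between the pads) lies 19 mm behind it; z points along the fingers, x is the direction in which the jaws open and shut, and the axes are right-handed (so a half turn about z gives the same grasp; the last joint's range is limited). The gripper opens to 88 mm and grips with 3 to 60 N. Pads are 20 mm wide; open, the fingers measure 115 mm over their backs; the gripper's body (75 mm by 178 mm) begins 61 mm behind the grasp point.
Start: joints at [-1.441, 0.359, 1.51, -0, 1.272, -0.115], TCP at [0.145, -0.582, 0.223] pointing down, gripper open.
Joint ranges: [-2.97, 2.97], [-1.01, 2.36], [0.21, 2.38], [-0.96, 4.11], [0.2, 2.71], [-2.98, 2.98]. Speed limits (rad/s): [2.39, 2.39, 3.14, 3.14, 3.14, 3.14].

INTERFACE

Orientations are given as a unit quaternion [x, y, z, w].
In Python, from bench import move_ptp, servo_line, goto_joints, move_gripper, sleep, inverse_kinematics, capture, PlanningError, close_job, spot_in, silhouettes, current_clock, current_joint_pos, current_qvel, current_joint_torque, current_position, current_orientation, current_force, current_torque, current_finger_gap gives the robot as it stands. Calls block until the motion is done:
- move_ptp(position, orientation): joint-space move of the TCP to a pose.
- servo_line(position, orientation=None, rate=0.15, contact_N=None): straight line of the TCP; orientation=None keeps the orientation; rate is the mean speed in m/s. With contact_N (N) it stops when the force on the tool has changed by that much, and returns True; else False.
- goto_joints(angles): joint-space move.
- move_gripper(opening): finger opening in m; the grip force is fixed at half the most; returns when the fingers have stopped.
- sleep(seconds).
- inverse_kinematics(position, orientation): joint angles nearest the present ones, or None.
- capture(name): name is "scene" or "top"; returns a dict with "image" (400x640x3 uint8, blue, green, red), "range_z" (400x640 float32, m along the optical axis (not along the pixel's ray), 0 where there is no reading), "intrinsics" (3x3 intrinsics, pixels), "R" (3x3) and "t" (3): a world point X has camera coordinates R X + t. Camera axes: x right, y down, z forward; pixel columns grow to the right and rows downward; lengths in m; the calibration is good to about 2 mm. A picture is of the moment at which its call begins.
A pose or a line that the arm cannot do raises PlanningError and nothing moves.
- close_job(): hands the job in, once; it reports no verdict.
Trained networks look in the newest picture that a camera, given by its name, has taken for a name from the list of things; names that differ only in an ending like _2 or _b are one class to them, and where a whole thing is asked for, a point or a joint stands for the part that bears it (a point fixed in the world has none). Each returns a list of dicts, best first, with "conf" (0 to 1); they miss things now and then, are a little off and sometimes report something else, mostly with a low value. They report only what shows in the picture. A call takes as long as a camera call. They do not tell look-alikes from the thing itself.
- spot_in(camera, query): "xy" ([column, row] in pixels, amid what is visible of it).
- silhouettes(camera, query): "region" (400x640 bool, what is visible of it) and "xy" ([column, row] in pixels, amid what is visible of it).
Readings, each from a call of its own:
- current_clock(): time.
- current_joint_pos(): joint angles.
- current_qvel(): joint speeds.
- current_joint_torque(): joint torques, N m.
- current_position(): TCP position.
- current_orientation(): TCP orientation.
- current_force(): force on the tool from outside, world axes, zero at the start.
- current_torque(): the same for the moment, N m.
- current_finger_gap(): finger opening in m.
Only numpy, scipy, OpenCV 4.12 (cv2) and the standard library are available. Lean on these libraries where they do the work, as an engineer would, in place of code of your own. Each camera call takes 0.05 s, during which the arm holds its last target.

TASK

Stack all the white slats flat in the drying cradle between its four dowels, two to a layer, centred and well apart (one along each side), the bottom pair square to the closed keeper bar and each next layer crosswise over the one below; an odd last slat lies on either side of the top layer. Then swing the yellow keeper bar shut until it snaps into its detent, and push the red-headed pin all the way down through the clevis and the bar. Leave the bottle, the tub and the booklet where they are.

Things in the scene. Friction and masses are not known exactly. Their poses are not given: they have to be found in the camera images.
- cradle: fixed wooden drying cradle: base board 18 mm thick with four upright 10 mm dowels at x, y = +-68 mm (its own frame), 73 mm high. Origin on the table under the stack's centre, z up; the keeper shuts across its -x side, parallel to y. Layers 1 and 3: slats along its x, at y = +46 and -46 mm; layer 2: slats along its y, at x = +46 and -46 mm; the dowels stand in the open corners, 5 mm clear
- slat1: white wooden slat with a gold band round each end, 150 x 24 x 16 mm (x, y, z), 35 g. Origin at its centre; x along its length. Starts flat on the table; four to six of the six are present. Stacked, its centre is 26, 42 or 58 mm above the table in layer 1, 2 or 3
- slat2: white wooden slat with a gold band round each end, 150 x 24 x 16 mm (x, y, z), 35 g. Origin at its centre; x along its length. Starts flat on the table; four to six of the six are present. Stacked, its centre is 26, 42 or 58 mm above the table in layer 1, 2 or 3
- slat3: white wooden slat with a gold band round each end, 150 x 24 x 16 mm (x, y, z), 35 g. Origin at its centre; x along its length. Starts flat on the table; four to six of the six are present. Stacked, its centre is 26, 42 or 58 mm above the table in layer 1, 2 or 3
- slat4: white wooden slat with a gold band round each end, 150 x 24 x 16 mm (x, y, z), 35 g. Origin at its centre; x along its length. Starts flat on the table; four to six of the six are present. Stacked, its centre is 26, 42 or 58 mm above the table in layer 1, 2 or 3
- slat5: white wooden slat with a gold band round each end, 150 x 24 x 16 mm (x, y, z), 35 g. Origin at its centre; x along its length. Starts flat on the table; four to six of the six are present. Stacked, its centre is 26, 42 or 58 mm above the table in layer 1, 2 or 3
- slat6: white wooden slat with a gold band round each end, 150 x 24 x 16 mm (x, y, z), 35 g. Origin at its centre; x along its length. Starts flat on the table; four to six of the six are present. Stacked, its centre is 26, 42 or 58 mm above the table in layer 1, 2 or 3
- keeper (a joint): keeper bar's angle about its upright hinge (rad): 0 = shut on its stop, positive = open, up to 1.3; starts 0.7 to 1.1. Stays where it is left (light friction). From 0.09 to 0.04 a spring ball resists (3 to 5 N at the knob) and throws it back if let go; past that it snaps to 0 and is held. Opening turns it anticlockwise seen from above
- keeper_hinge (a point): point on the keeper's upright hinge axis, 60 mm above the table; in the cradle's frame x = -98, y = -112 mm. The shut bar runs from it along the cradle's +y
- keeper_knob (a point): top centre of the black round upright knob on the yellow keeper bar: 16 mm in diameter, from 60 to 90 mm above the table, 130 mm from the hinge axis. The bar is 12 mm thick, 26 to 60 mm high; its end is a flat tongue (37 to 49 mm high) with an upright 14 mm hole 217 mm from the hinge axis
- clevis_hole (a point): centre of the mouth of the blue clevis's upper hole, 62 mm above the table (cradle frame x = -98, y = 105 mm). Upright 14 mm holes go through its upper jaw (52 to 62 mm high, 34 x 34 mm) and lower jaw (18 to 34 mm); the shut keeper's tongue lies between, its hole in line
- pin: steel pin with a red round head, 50 g: shank 10 mm in diameter, 40 mm long, tapered tip; head 20 mm in diameter, 30 mm tall. Origin at the tip; z along the pin to the head. Starts upright in its stand, tip 5 mm above the table; fully home the head rests on the clevis and the tip is 22 mm above the table
- pin_head (a point): centre of the pin's red head, 55 mm from its tip
- pin_stand: fixed dark wooden block 50 x 50 x 45 mm with a 13 mm hole in which the pin stands, its head on the block's top. Origin at the centre of its underside
- size_bottle: bystander: small white bottle 40 mm in diameter, 85 mm tall. Origin at the centre of its underside
- tub: bystander: grey open plastic tub, 90 mm in diameter, 60 mm tall. Origin at the centre of its underside
- leaf_book: bystander: flat brown booklet 90 x 90 x 12 mm. Origin at the centre of its underside
There are look-alikes about, which are no part of the job. Leave any orange or turquoise look-alike of the slat2 alone.

How it is judged:
By the outcome, as a careful person would: the job done as asked, in the order asked, and still so for the second after the job is handed in, with the robot touching nothing.
Of slat1, slat2, slat3, slat4, slat5, slat6 only 4 to 6 are there at a start; the rules pass over those that are not, and their reading is None.
At some moment in a run one of slat1, slat2, slat3, slat4, slat5, slat6 may be knocked a few centimetres aside while the robot is not near it.
It also fails if it takes over 210 s, if anything falls off the work surface, if the arm or the gripper's body presses on something with over 40 N, if the wrist force passes 120 N, or if a joint passes its speed limit or range.

## Working session

There is one attempt and no reset: what is moved stays moved. The work goes in short steps, each a Python script; the robot and the scene stay as the last script left them, time stands still between calls to the robot, and variables do not carry over. Pictures are saved under pics/ and viewed, and the job is handed in when it is done.

```bash
ls -la; mkdir -p pics; cat > /tmp/a.py <<'E'
from bench import *
import cv2, numpy as np
print(current_clock(), current_position(), current_orientation(), current_finger_gap())
for n in ("scene","top"):
    c=capture(n); cv2.imwrite(f"pics/{n}0.png",c["image"]); np.savez(f"{n}0.npz",**c)
    print(n,c["intrinsics"],c["R"],c["t"], -c["R"].T@c["t"])
print(current_clock())
E
python3 /tmp/a.py
```

```text
total 12
drwxr-xr-x  3 agent agent 4096 Dec  7 03:50 .
drwxr-xr-x 23 root  root  4096 Dec  7 03:50 ..
drwxr-xr-x  2 agent agent 4096 Dec  7 03:50 pics
0.0 [ 0.14530531 -0.58140315  0.22181906] [ 7.88152541e-01 -6.15479245e-01 -6.74046038e-04 -6.46170426e-04] 0.08754727461376176
scene [[432.13720871   0.         321.33607863]
 [  0.         432.13720871 199.78938273]
 [  0.           0.           1.        ]] [[-0.26535861  0.96414539  0.00291145]
 [ 0.62995132  0.1756639  -0.75650746]
 [-0.72989461 -0.1989117  -0.65397859]] [ 0.13155486 -0.28825747  1.57759551] [1.36797585 0.23760062 0.81326174]
top [[409.31025123   0.         315.5107502 ]
 [  0.         409.31025123 204.59334343]
 [  0.           0.           1.        ]] [[-6.15964824e-04 -9.99998326e-01 -1.72273671e-03]
 [-9.93732723e-01  8.04672172e-04 -1.11779370e-01]
 [ 1.11780569e-01  1.64308768e-03 -9.93731556e-01]] [-0.00205024  0.52502604  1.38804156] [ 0.36657822 -0.00475339  1.43802425]
0.1
```

View pics/scene0.png

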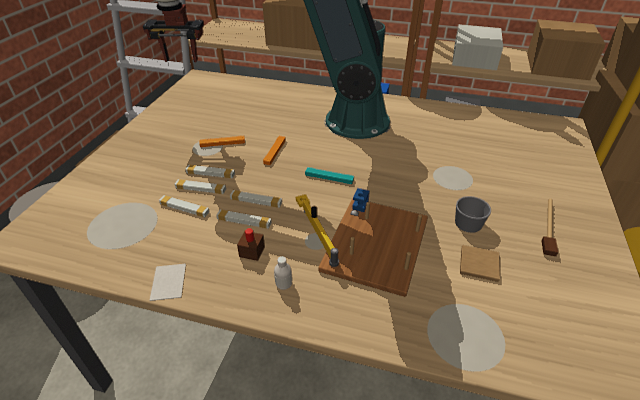

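View pics/top0.png

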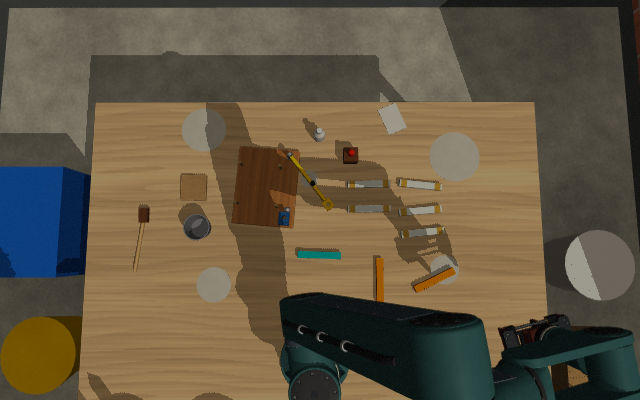

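The scene shows five white slats (top view px: (370,184), (370,209), (420,184), (420,210), (421,231)), plus orange and turquoise look-alikes. The cradle is around (265,187), the keeper runs from (288,152) to (330,207), the clevis is at (285,217) and the pin at (351,155).

```bash
cat > /tmp/b.py <<'E'
import cv2, numpy as np
t=cv2.imread("pics/top0.png"); s=cv2.imread("pics/scene0.png")
cv2.imwrite("pics/top0z.png",cv2.resize(t[100:300,220:460],None,fx=3.3,fy=3,interpolation=cv2.INTER_CUBIC))
cv2.imwrite("pics/scene0z.png",cv2.resize(s[120:310,140:440],None,fx=2.6,fy=2.6,interpolation=cv2.INTER_CUBIC))
E
python3 /tmp/b.py
cat > h.py <<'E'
from bench import *
import cv2, numpy as np
def cam(n):
    return capture(n)
def w_from_px(c,u,v,z=None,d=None):
    K,R,t=c["intrinsics"],c["R"],c["t"]
    u=np.atleast_1d(u).astype(float);v=np.atleast_1d(v).astype(float)
    ray=np.stack([(u-K[0,2])/K[0,0],(v-K[1,2])/K[1,1],np.ones_like(u)],1)
    if d is not None: 
        return (ray*np.atleast_1d(d)[:,None]-t)@R
    o=-R.T@t; r=ray@R
    return o+r*((z-o[2])/r[:,2])[:,None]
def px(c,X):
    X=np.atleast_2d(X); p=(X@c["R"].T+c["t"])@c["intrinsics"].T
    return p[:,:2]/p[:,2:]
def cloud(c):
    v,u=np.mgrid[0:400,0:640]
    P=w_from_px(c,u.ravel(),v.ravel(),d=c["range_z"].ravel()).reshape(400,640,3)
    P[c["range_z"]<=0]=np.nan
    return P
E
cat > /tmp/c.py <<'E'
from h import *
for n in ("top","scene"):
    c=capture(n);P=cloud(c)
    for q in ("slat1","cradle","keeper","keeper_knob","clevis_hole","keeper_hinge","pin","pin_head","pin_stand","size_bottle","tub","leaf_book"):
        for r in silhouettes(n,q):
            m=r["region"]; 
            if m.sum()==0: print(n,q,"empty"); continue
            p=P[m]; p=p[~np.isnan(p[:,0])]
            u,v=r["xy"]
            print(n,q,round(r["conf"],2),np.round(r["xy"]),m.sum(),np.round(np.median(p,0),3),"zmax",np.round(np.percentile(p[:,2],95),3))
        for r in spot_in(n,q): 
            if r["conf"]>.3 and ("_" in q): print("   spot",q,round(r["conf"],2),np.round(r["xy"],1))
E
python3 /tmp/c.py
```

```text
top slat1 0.88 [432. 281.] 347 [ 0.267 -0.405  0.016] zmax 0.021
top slat1 0.85 [419. 232.] 320 [ 0.431 -0.366  0.015] zmax 0.02
top slat1 0.84 [418. 211.] 368 [ 0.507 -0.363  0.015] zmax 0.02
top slat1 0.74 [369. 184.] 380 [ 0.6   -0.191  0.015] zmax 0.021
top slat1 0.65 [268. 187.] 5025 [0.589 0.166 0.019] zmax 0.06
top slat1 0.64 [418. 186.] 330 [ 0.596 -0.369  0.015] zmax 0.021
top slat1 0.64 [378. 284.] 323 [ 0.263 -0.221  0.016] zmax 0.021
top slat1 0.53 [320. 258.] 317 [ 0.352 -0.018  0.016] zmax 0.021
top cradle 0.67 [268. 189.] 5133 [0.587 0.166 0.019] zmax 0.06
top cradle 0.29 [421. 233.] 313 [ 0.431 -0.369  0.015] zmax 0.02
top cradle 0.18 [367. 186.] 240 [ 0.6   -0.18   0.016] zmax 0.021
top keeper 0.67 [312. 183.] 339 [0.59  0.009 0.058] zmax 0.086
top keeper 0.51 [190. 186.] 636 [0.589 0.429 0.013] zmax 0.018
top keeper_knob 0.67 [314. 183.] 314 [0.59  0.008 0.059] zmax 0.087
   spot keeper_knob 0.76 [313.3 184.5]
top clevis_hole 0.94 [268. 186.] 5179 [0.589 0.166 0.019] zmax 0.06
   spot clevis_hole 0.79 [268.  188.4]
   spot clevis_hole 0.42 [310.2 183.9]
top keeper_h
[... 1776 characters left out ...]
39.8]
scene pin 0.53 [247. 230.] 98 [ 0.705 -0.123  0.068] zmax 0.076
scene pin_head 0.61 [248. 234.] 80 [ 0.706 -0.123  0.069] zmax 0.077
scene pin_stand 0.87 [253. 244.] 553 [ 0.717 -0.117  0.037] zmax 0.047
scene pin_stand 0.66 [482. 264.] 1154 [0.596 0.427 0.012] zmax 0.015
scene pin_stand 0.25 [317. 226.] 761 [0.612 0.019 0.051] zmax 0.079
   spot pin_stand 0.76 [254.  245.3]
scene size_bottle 0.84 [282. 276.] 458 [ 0.784 -0.011  0.05 ] zmax 0.085
   spot size_bottle 0.97 [281.  274.9]
scene tub 0.64 [473. 214.] 1002 [0.432 0.4   0.037] zmax 0.06
scene leaf_book 0.95 [481. 263.] 1106 [0.596 0.427 0.012] zmax 0.015
   spot leaf_book 0.74 [370.9 241. ]
   spot leaf_book 0.61 [480.9 262.6]
```

```bash
sleep 0
```

```text
(no output)
```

View pics/top0z.png

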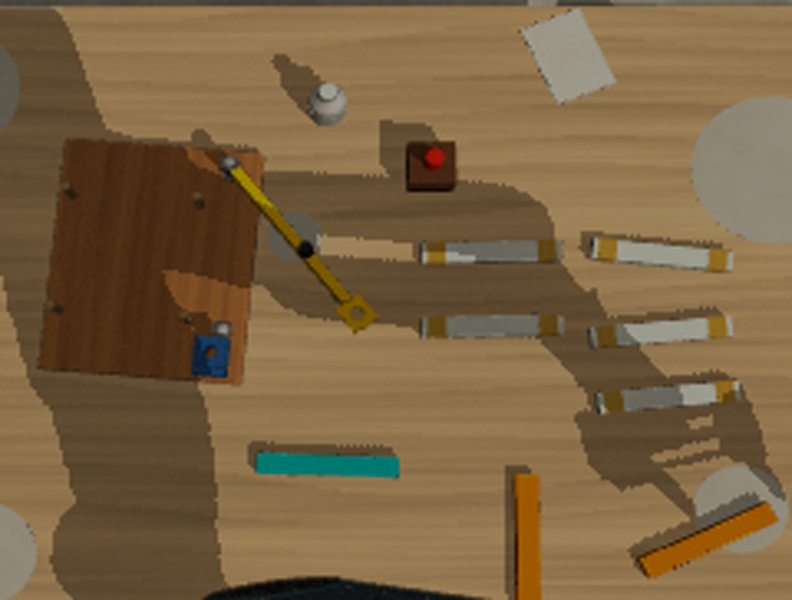

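View pics/scene0z.png

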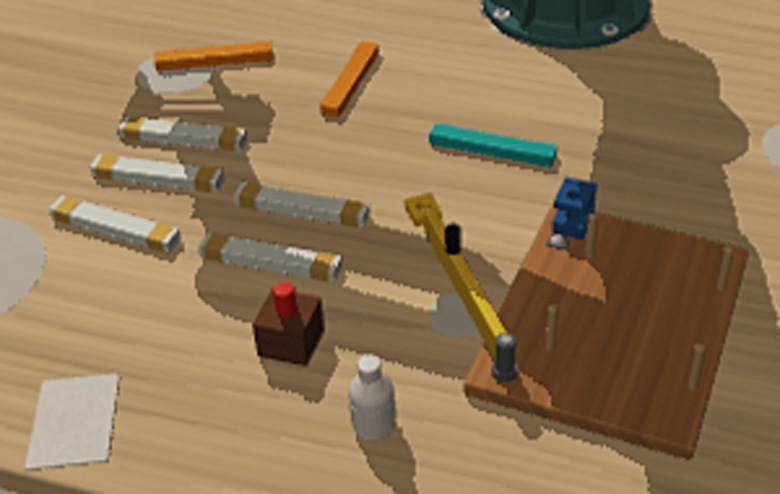

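Zoomed in, I count five white slats with gold ends. The keeper is open at about 0.8 rad, with its hinge at the far (+x) end and the clevis at the near end. So cradle +x is about world +y, and cradle +y is about world −x. Next I'll fit poses offline from the saved clouds.

```bash
cat > /tmp/d.py <<'E'
from h import *
from scipy import ndimage
for n in ("top","scene"):
    c=dict(np.load(n+"0.npz")); P=cloud(c); 
    tb=P[(P[...,0]>.4)&(P[...,0]<.8)&(P[...,1]>-.3)&(P[...,1]<.4)&(P[...,2]<.006)&(P[...,2]>-.02)]
    print(n,"table z",np.round([np.median(tb[:,2]),tb[:,2].std()],4))
    # raised points near the cradle
    reg=(P[...,0]>.4)&(P[...,0]<.78)&(P[...,1]>.0)&(P[...,1]<.32)
    bd=reg&(P[...,2]>.012)&(P[...,2]<.024); print("board z",np.median(P[bd][:,2]))
    m=reg&(P[...,2]>.026)
    l,k=ndimage.label(m,np.ones((3,3)))
    for i in range(1,k+1):
        p=P[l==i]; v,u=np.nonzero(l==i)
        print(" comp",len(p),"px",u.min(),u.max(),v.min(),v.max(),"mean",np.round(p.mean(0),4),"z",np.round([p[:,2].min(),p[:,2].max()],3))
    bdl,k=ndimage.label(bd); j=np.argmax(np.bincount(bdl.ravel())[1:])+1
    p=P[bdl==j][:,:2].astype(np.float32); print("board rect",cv2.minAreaRect(p))
c=dict(np.load("top0.npz"));cv2.imwrite("pics/topc.png",cv2.resize(c["image"][135:240,220:345],None,fx=6,fy=5.5,interpolation=cv2.INTER_CUBIC))
c=dict(np.load("scene0.npz"));cv2.imwrite("pics/scenec.png",cv2.resize(c["image"][180:300,290:435],None,fx=5.5,fy=5,interpolation=cv2.INTER_CUBIC))
E
python3 /tmp/d.py
```

```text
top table z [0.0004 0.0029]
board z 0.018525611383270458
 comp 11 px 313 314 131 138 mean [0.7696 0.0036 0.0466] z [0.027 0.062]
 comp 1 px 244 244 147 147 mean [0.7297 0.2495 0.0277] z [0.028 0.028]
 comp 1 px 257 257 148 148 mean [0.726  0.2036 0.0277] z [0.028 0.028]
 comp 1 px 262 262 149 149 mean [0.7227 0.1861 0.0264] z [0.026 0.026]
 comp 1 px 277 277 151 151 mean [0.7155 0.1331 0.0264] z [0.026 0.026]
 comp 201 px 287 314 152 189 mean [0.6432 0.0482 0.0602] z [0.027 0.096]
 comp 1 px 259 259 153 153 mean [0.7084 0.1965 0.0261] z [0.026 0.026]
 comp 1 px 275 275 154 154 mean [0.7046 0.14   0.0269] z [0.027 0.027]
 comp 1 px 245 245 155 155 mean [0.701  0.2455 0.0273] z [0.027 0.027]
 comp 1 px 266 266 159 159 mean [0.6866 0.1714 0.0272] z [0.027 0.027]
 comp 15 px 238 242 161 165 mean [0.6653 0.2552 0.061 ] z [0.036 0.078]
 comp 1 px 261 261 162 162 mean [0.6757 0.1887 0.0281] z [0.028 0.028]
 comp 16 px 278 281 164 169 mean [0.654  0.121  0.0601] z [0.033 0.077]
 comp 1 px 272 272 166 166 mean [0.6618 0.1502 0.0261] z [0.026 0.026]
 comp 1 px 276 276 166 166 mean [0.6617 0.13
[... 1620 characters left out ...]
86569476
 comp 333 px 353 369 188 216 mean [0.4877 0.1104 0.0504] z [0.026 0.074]
 comp 508 px 311 338 206 264 mean [0.6499 0.0476 0.0545] z [0.026 0.091]
 comp 1 px 354 354 210 210 mean [0.5083 0.0951 0.0278] z [0.028 0.028]
 comp 1 px 354 354 212 212 mean [0.5153 0.0966 0.027 ] z [0.027 0.027]
 comp 59 px 416 421 214 229 mean [0.5339 0.2669 0.0526] z [0.026 0.075]
 comp 62 px 350 354 237 252 mean [0.6572 0.12   0.0523] z [0.026 0.073]
 comp 66 px 405 410 252 267 mean [0.6695 0.2551 0.0531] z [0.027 0.074]
 comp 28 px 289 291 267 278 mean [0.7735 0.0027 0.044 ] z [0.026 0.057]
board rect ((0.5914552211761475, 0.17081627249717712), (0.21576018631458282, 0.2781728506088257), 84.7335205078125)
```

```bash
cat >> h.py <<'E'
from scipy import ndimage
def slats_in(c, zlo=0.009, zhi=0.024, roi=(0.2,0.9,-0.6,0.06)):
    """white slats on the table: list of (center xy, yaw, L, W, zmed)"""
    c=dict(c); c["range_z"]=cv2.medianBlur(c["range_z"].astype(np.float32),3)
    P=cloud(c); h=cv2.cvtColor(c["image"],cv2.COLOR_BGR2HSV)
    m=(P[...,2]>zlo)&(P[...,2]<zhi)&(P[...,0]>roi[0])&(P[...,0]<roi[1])&(P[...,1]>roi[2])&(P[...,1]<roi[3])
    l,k=ndimage.label(m); out=[]
    for i in range(1,k+1):
        mm=l==i
        if mm.sum()<120: continue
        p=P[mm]; (cx,cy),(a,b),ang=cv2.minAreaRect(p[:,:2].astype(np.float32))
        if a<b: a,b,ang=b,a,ang+90
        if not(.11<a<.18 and b<.05): continue
        q=p[:,:2]-p[:,:2].mean(0); u,s,vt=np.linalg.svd(q,full_matrices=False); d=vt[0]
        yaw=np.arctan2(d[1],d[0])%np.pi
        core=np.abs(q@d)<.03
        sat=np.median(h[mm][core][:,1])
        t=q@d; w=q@vt[1]
        mid=p[:,:2].mean(0)+d*(np.percentile(t,1)+np.percentile(t,99))/2+vt[1]*(np.percentile(w,3)+np.percentile(w,97))/2
        out.append(dict(c=mid,yaw=yaw,L=np.ptp(t),W=np.percentile(w,97)-np.percentile(w,3),z=np.percentile(p[:,2],70),sat=sat))
    return out
def show(o): 
    for s in o: print(np.round(s["c"],4),"yaw",round(np.degrees(s["yaw"]),1),"LWz",np.round([s["L"],s["W"],s["z"]],4),"sat",s["sat"])
E
cat > /tmp/e.py <<'E'
from h import *
for n in ("top","scene"):
    print(n);show(slats_in(dict(np.load(n+"0.npz"))))
E
python3 /tmp/e.py
```

```text
top
[ 0.598  -0.3699] yaw 84.1 LWz [0.1485 0.0235 0.0162] sat 25.0
[ 0.6017 -0.1885] yaw 91.9 LWz [0.148  0.0228 0.0165] sat 32.0
[ 0.5144 -0.1893] yaw 90.6 LWz [0.1474 0.022  0.0163] sat 32.0
[ 0.5071 -0.3672] yaw 95.5 LWz [0.1509 0.0231 0.0165] sat 26.0
[ 0.4314 -0.3717] yaw 95.5 LWz [0.1477 0.0226 0.0164] sat 32.0
[ 0.3533 -0.0144] yaw 88.0 LWz [0.1453 0.0219 0.0166] sat 255.0
[ 0.2719 -0.2213] yaw 0.3 LWz [0.1388 0.0234 0.0163] sat 255.0
[ 0.2677 -0.409 ] yaw 115.4 LWz [0.1506 0.0236 0.0158] sat 255.0
scene
[ 0.2669 -0.4113] yaw 115.4 LWz [0.1503 0.0235 0.0157] sat 206.0
[ 0.2716 -0.2237] yaw 179.2 LWz [0.1416 0.0243 0.0158] sat 213.0
[ 0.4306 -0.374 ] yaw 96.1 LWz [0.1493 0.023  0.0158] sat 27.0
[ 0.3521 -0.015 ] yaw 88.9 LWz [0.1505 0.0239 0.0159] sat 195.0
[ 0.5056 -0.3686] yaw 94.7 LWz [0.1516 0.0242 0.016 ] sat 19.0
[ 0.5128 -0.1899] yaw 91.1 LWz [0.1498 0.0242 0.0158] sat 28.0
[ 0.5964 -0.3724] yaw 84.0 LWz [0.1538 0.0242 0.0159] sat 17.0
[ 0.6005 -0.1904] yaw 91.1 LWz [0.1522 0.0233 0.016 ] sat 28.0
```

View pics/topc.png

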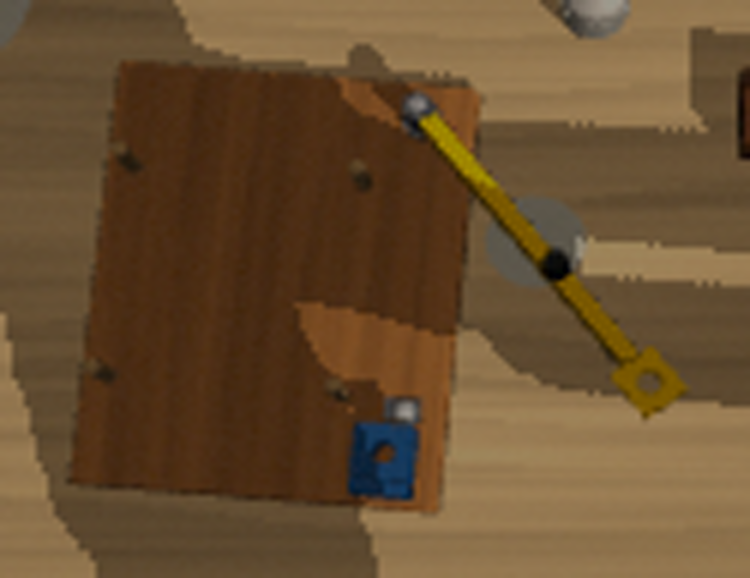

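View pics/scenec.png

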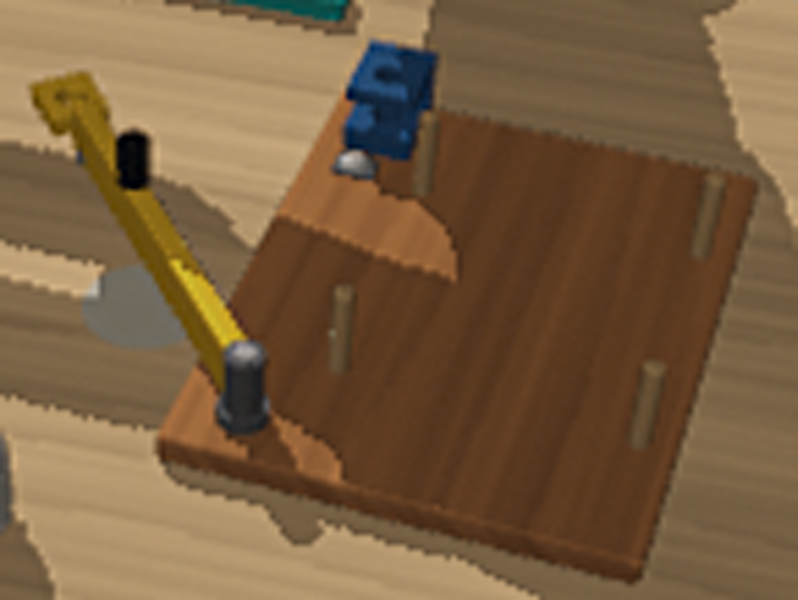

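Five slats measured. The two cameras agree within 2 mm, heights are right at 16 mm, and the look-alikes stand out by colour saturation. Now slat 1.

```bash
cat >> h.py <<'E'
import json,os
CR=dict(c=[0.5928,0.1937],yaw=np.radians(85.1))
if os.path.exists("cr.json"): CR=json.load(open("cr.json"))
def cr2w(x,y):
    c,s=np.cos(CR["yaw"]),np.sin(CR["yaw"])
    return np.array(CR["c"])+np.array([c*x-s*y,s*x+c*y])
def w2cr(p):
    c,s=np.cos(CR["yaw"]),np.sin(CR["yaw"]); d=np.asarray(p)-np.array(CR["c"])
    return np.stack([d@[c,s],d@[-s,c]],-1)
def quat(phi):
    phi=(phi+np.pi/2)%np.pi-np.pi/2
    return [float(np.cos(phi/2)),float(np.sin(phi/2)),0.,0.]
def see_slats():
    """average of both views, white ones only"""
    A=[s for s in slats_in(capture("top")) if s["sat"]<100]
    B=[s for s in slats_in(capture("scene")) if s["sat"]<100]
    out=[]; usedb=set()
    for s in A:
        m=None
        for j,b in enumerate(B):
            if np.linalg.norm(b["c"]-s["c"])<.02: m=b; usedb.add(j)
        if m is None:
            s=dict(s); s["c"]=s["c"]-[.0007,.001]; s["views"]="top"
        else:
            dy=(m["yaw"]-s["yaw"]+np.pi/2)%np.pi-np.pi/2
            s=dict(s); s["c"]=(s["c"]+m["c"])/2; s["yaw"]=s["yaw"]+dy/2; s["views"]="both"
        out.append(s)
    for j,b in enumerate(B):
        if j not in usedb: b=dict(b); b["c"]=b["c"]+[.0007,.001]; b["views"]="scene"; out.append(b)
    return out
HOV=0.16
def pick(s,z=0.003):
    q=quat(s["yaw"]+np.pi/2)
    move_gripper(0.05)
    move_ptp([*s["c"],HOV],q)
    servo_line([*s["c"],0.03],q,rate=.2)
    hit=servo_line([*s["c"],z],q,rate=.06,contact_N=12)
    if hit: print("contact on descent",current_position(),current_force())
    move_gripper(0.0)
    g=current_finger_gap(); print("grip gap",round(g,4),"tcp",np.round(current_position(),4))
    servo_line([*s["c"],HOV],q,rate=.25)
    print("gap after lift",round(current_finger_gap(),4))
    return abs(g-.024)<.004
def place(x,y,layer,along,zg=0.003,off=(0,0)):
    """along 'x' or 'y' in the cradle frame"""
    phi=CR["yaw"]+(np.pi/2 if along=="x" else 0)
    p=cr2w(x,y)+np.array(off); q=quat(phi)
    zt=.018+.016*(layer-1)+zg
    servo_line([*p,HOV],q,rate=.25)
    servo_line([*p,zt+.025],q,rate=.2)
    hit=servo_line([*p,zt-.001],q,rate=.04,contact_N=6)
    print("place contact",hit,"z",round(current_position()[2],4),"nominal",zt)
    move_gripper(0.044)
    servo_line([*p,zt+.06],q,rate=.15)
    servo_line([*p,HOV],q,rate=.3)
E
cat > /tmp/f.py <<'E'
from h import *
S=see_slats(); show(S)
s=min(S,key=lambda s:np.linalg.norm(s["c"]-[.6,-.19]))
if pick(s): place(0,-.046,1,"x")
print(current_clock())
for n in ("top","scene"):
    c=capture(n); cv2.imwrite(f"pics/{n}1.png",c["image"]); np.savez(f"{n}1.npz",**c)
E
python3 /tmp/f.py
```

```text
[ 0.5973 -0.3711] yaw 84.1 LWz [0.1484 0.0231 0.0162] sat 25.0
[ 0.601  -0.1895] yaw 91.4 LWz [0.1475 0.0227 0.0168] sat 31.0
[ 0.5135 -0.1896] yaw 90.7 LWz [0.1474 0.022  0.0165] sat 31.0
[ 0.5064 -0.3681] yaw 95.1 LWz [0.1508 0.0232 0.0166] sat 26.0
[ 0.431  -0.3732] yaw 95.9 LWz [0.1496 0.0227 0.0168] sat 31.0
grip gap 0.0236 tcp [ 0.6011 -0.1896  0.0032]
gap after lift 0.0237
place contact True z 0.021 nominal 0.020999999999999998
12.8167
```

```bash
cat > /tmp/g.py <<'E'
from h import *
import sys
k=sys.argv[1]
ims=[]
c=dict(np.load(f"top{k}.npz"));ims.append(cv2.resize(c["image"][130:240,215:345],(780//2*1,330),interpolation=cv2.INTER_CUBIC))
c=dict(np.load(f"scene{k}.npz"));ims.append(cv2.resize(c["image"][180:300,290:435],(398,330),interpolation=cv2.INTER_CUBIC))
cv2.imwrite(f"pics/pair{k}.png",np.hstack(ims))
for n in ("top","scene"):
    c=dict(np.load(f"{n}{k}.npz")); c["range_z"]=cv2.medianBlur(c["range_z"],3); P=cloud(c)
    q=w2cr(P[...,:2])
    print(n)
    for L in (1,2,3):
        zt=.018+.016*L
        m=(np.abs(P[...,2]-zt)<.007)&(np.abs(q[...,0])<.095)&(np.abs(q[...,1])<.085)
        # drop dowels
        d=np.min([np.hypot(q[...,0]-a,q[...,1]-b) for a in(-.068,.068) for b in (-.068,.068)],0); 
        l,kk=ndimage.label(m&(d>.0075))
        for i in range(1,kk+1):
            mm=l==i
            if mm.sum()<60: continue
            p=q[mm]; mid=(np.percentile(p,2,0)+np.percentile(p,98,0))/2; ext=np.percentile(p,98,0)-np.percentile(p,2,0)
            dd=p-p.mean(0); vt=np.linalg.svd(dd,full_matrices=False)[2][0]
            print(" layer",L,"mid mm",np.round(mid*1e3,1),"ext",np.round(ext*1e3,1),"ang",round(np.degrees(np.arctan2(vt[1],vt[0]))%180,1),mm.sum(),"z",round(np.median(P[mm][:,2]),4))
    for L in [0]:
        m=(P[...,2]>.05)&(P[...,2]<.085)&(np.abs(q[...,0])<.09)&(np.abs(q[...,1])<.09)
        l,kk=ndimage.label(m,np.ones((3,3)))
        for i in range(1,kk+1):
            if (l==i).sum()<6: continue
            print(" dowel?",np.round(q[l==i].mean(0)*1e3,1),(l==i).sum())
E
python3 /tmp/g.py 1
```

```text
top
 layer 1 mid mm [-42.4 -47.1] ext [59.4 24.8] ang 178.1 130 z 0.0342
 dowel? [-66.3 -68. ] 8
 dowel? [-66.1  67.2] 6
scene
 layer 1 mid mm [ -3.9 -46.2] ext [124.2  24.3] ang 179.5 491 z 0.0338
 dowel? [-85.7  88.7] 8
 dowel? [-67.   65.3] 20
 dowel? [68. 66.] 35
 dowel? [-68.2 -69.4] 32
 dowel? [ 67.3 -70.1] 36
```

View pics/pair1.png

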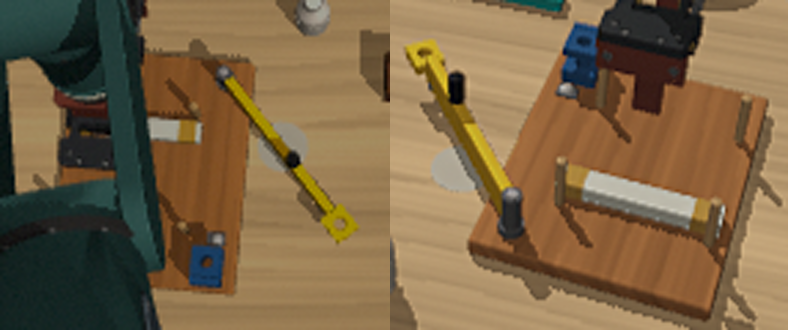

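View pics/top1.png

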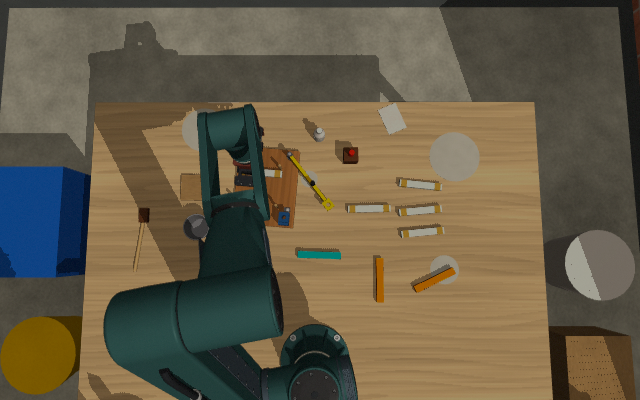

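Slat 1 lies flat between the dowels at y ≈ −46 mm. The arm partly blocks the top view, so I'll check along its length during the next pick.

```bash
cat > /tmp/f2.py <<'E'
from h import *
S=see_slats(); show(S)
s=min(S,key=lambda s:np.linalg.norm(s["c"]-[.51,-.19]))
ok=pick(s)
for n in ("top","scene"):
    c=capture(n); cv2.imwrite(f"pics/{n}2.png",c["image"]); np.savez(f"{n}2.npz",**c)
print(ok,current_clock())
E
python3 /tmp/f2.py; python3 /tmp/g.py 2
```

```text
[ 0.5974 -0.3708] yaw 84.1 LWz [0.1492 0.0234 0.0162] sat 24.0
[ 0.5135 -0.1898] yaw 91.0 LWz [0.1478 0.0223 0.0166] sat 25.0
[ 0.5062 -0.3678] yaw 95.2 LWz [0.15   0.0233 0.0163] sat 25.0
[ 0.431  -0.3731] yaw 95.8 LWz [0.1473 0.0224 0.0164] sat 25.0
grip gap 0.0232 tcp [ 0.5136 -0.1899  0.0032]
gap after lift 0.0238
True 17.6417
top
 layer 1 mid mm [  1.3 -47.1] ext [141.3  23.8] ang 179.6 310 z 0.0345
 dowel? [ 69.2 -68.6] 10
 dowel? [-66.4 -68. ] 9
 dowel? [69.  66.5] 7
 dowel? [-66.4  67.6] 7
scene
 layer 1 mid mm [ -3.4 -46.3] ext [125.1  24.6] ang 179.5 491 z 0.0338
 dowel? [-86.1  89.2] 6
 dowel? [-67.5  66. ] 32
 dowel? [67.8 65.7] 34
 dowel? [-68.3 -69.4] 33
 dowel? [ 67.7 -70.6] 35
```

View pics/pair2.png

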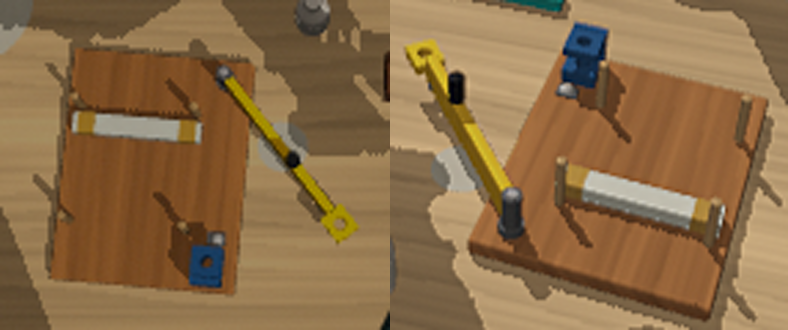

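Slat 1 is centred to within about 1 mm of the dowels in x, measured in the same view. Carrying on.

```bash
cat > /tmp/f3.py <<'E'
from h import *
place(0,.046,1,"x")
def nxt(guess):
    S=see_slats(); show(S)
    s=min(S,key=lambda s:np.linalg.norm(s["c"]-guess)); return pick(s)
print(nxt([.6,-.37]))
for n in ("top","scene"):
    c=capture(n); np.savez(f"{n}3.npz",**c)
print(current_clock())
E
python3 /tmp/f3.py; python3 /tmp/g.py 3
```

```text
place contact True z 0.021 nominal 0.020999999999999998
[ 0.5973 -0.3711] yaw 84.0 LWz [0.1478 0.0237 0.0164] sat 24.0
[ 0.5065 -0.3683] yaw 95.3 LWz [0.1498 0.0229 0.0162] sat 26.0
[ 0.4307 -0.3728] yaw 95.8 LWz [0.1488 0.0226 0.0165] sat 26.0
grip gap 0.0238 tcp [ 0.5974 -0.3712  0.0033]
gap after lift 0.0237
True
27.4667
top
 layer 1 mid mm [  1.2 -47.1] ext [141.7  23.8] ang 179.8 309 z 0.0347
 layer 1 mid mm [ 1.4 45.1] ext [144.2  24.5] ang 179.9 319 z 0.0341
 dowel? [ 69.1 -68.5] 10
 dowel? [-66.3 -68. ] 8
 dowel? [68.6 66.7] 7
 dowel? [-66.2  67.4] 7
scene
 layer 1 mid mm [-0.4 45.8] ext [142.3  24.7] ang 0.1 488 z 0.0336
 layer 1 mid mm [ -3.4 -46.1] ext [125.   24.2] ang 179.3 497 z 0.0338
 dowel? [-67.6  66.5] 31
 dowel? [67.6 65.7] 34
 dowel? [-68.2 -69.6] 32
 dowel? [ 67.6 -70.2] 35
```

View pics/pair3.png

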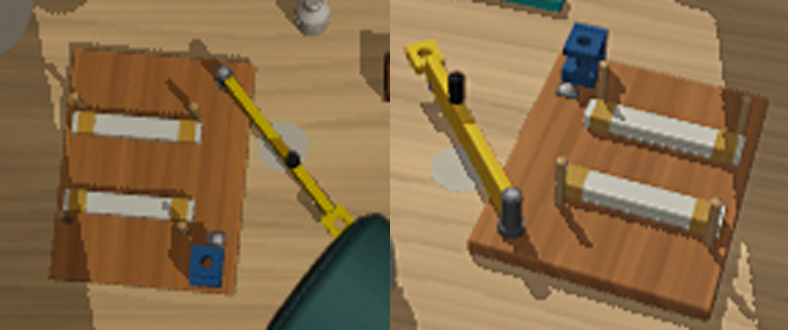

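Layer 1 is good in both views. Next is layer 2, then the last slat.

```bash
cat > /tmp/f4.py <<'E'
from h import *
import sys
place(.046,0,2,"y")
def nxt(guess):
    S=see_slats(); show(S)
    s=min(S,key=lambda s:np.linalg.norm(s["c"]-guess)); return pick(s)
print(nxt([.507,-.37]))
for n in ("top","scene"):
    c=capture(n); np.savez(f"{n}4.npz",**c)
print(current_clock())
E
python3 /tmp/f4.py; python3 /tmp/g.py 4
```

```text
place contact True z 0.0371 nominal 0.037000000000000005
[ 0.5066 -0.368 ] yaw 95.3 LWz [0.1499 0.0231 0.0161] sat 25.0
[ 0.4307 -0.3729] yaw 95.9 LWz [0.1485 0.0227 0.0164] sat 25.0
grip gap 0.0239 tcp [ 0.5067 -0.3681  0.0032]
gap after lift 0.0237
True
38.1917
top
 layer 1 mid mm [-15.5 -47.4] ext [111.4  24.7] ang 179.9 244 z 0.0338
 layer 1 mid mm [-15.3  45.2] ext [109.9  24.8] ang 179.2 244 z 0.0344
 layer 2 mid mm [52.3 -2. ] ext [ 24.  142.9] ang 89.6 314 z 0.0503
 dowel? [54.3  0. ] 204
 dowel? [-66.4 -68.1] 9
 dowel? [-66.5  67.7] 7
scene
 layer 1 mid mm [-19.1  46.4] ext [107.2  25.9] ang 179.2 353 z 0.0335
 layer 1 mid mm [-16.1 -45.9] ext [100.9  24.6] ang 179.1 394 z 0.0336
 layer 2 mid mm [50.7 -2.7] ext [ 23.5 144.5] ang 89.5 455 z 0.0499
 dowel? [-67.6  66.4] 32
 dowel? [56.8 56.9] 98
 dowel? [50.3 -7.7] 107
 dowel? [-68.1 -69.9] 34
 dowel? [ 57.8 -64.7] 90
```

View pics/pair4.png

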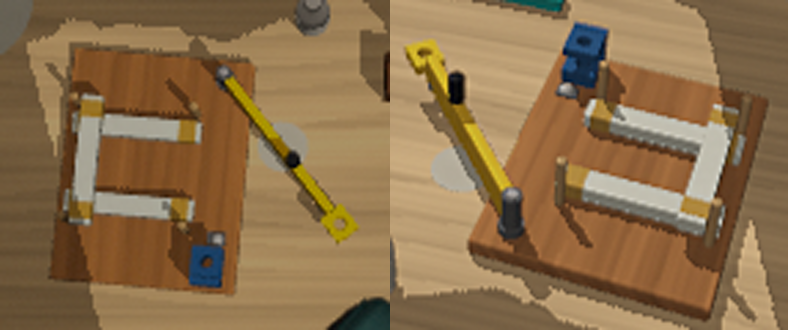

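The layer 2 slat sits at x ≈ 51 mm, about 5 mm too far out. I'll place the next one with pose logging and pictures before and after release to find out why, then correct it.

```bash
cat > /tmp/f5.py <<'E'
from h import *
x,y,layer=-.046,0,2
p=cr2w(x,y); q=quat(CR["yaw"]); zt=.037
L=lambda t: print(t,"cr mm",np.round(w2cr(current_position()[:2])*1e3,2),"z",round(current_position()[2],4),"F",np.round(current_force(),1),"gap",round(current_finger_gap(),4))
def snap(k):
    for n in ("top","scene"):
        c=capture(n); np.savez(f"{n}{k}.npz",**c)
servo_line([*p,HOV],q,rate=.25); L("hov")
servo_line([*p,zt+.025],q,rate=.2)
servo_line([*p,zt-.001],q,rate=.04,contact_N=6); L("down"); snap("5a")
move_gripper(0.044); L("open"); snap("5b")
servo_line([*p,zt+.06],q,rate=.15); L("up")
servo_line([*p,HOV],q,rate=.3); 
servo_line([.507,-.25,HOV],q,rate=.35); snap("5")
print(current_clock()); show(see_slats())
E
python3 /tmp/f5.py; for k in 5a 5b 5; do python3 /tmp/g.py $k | grep -v dowel; done
```

```text
hov cr mm [-4.689e+01  2.000e-02] z 0.16 F [-0.4  0.  -0.3] gap 0.0236
down cr mm [-46.06   0.42] z 0.0371 F [-0.3 -0.2  4.9] gap 0.0242
open cr mm [-46.19   0.96] z 0.0367 F [ 0.5 -0.2  0.6] gap 0.044
up cr mm [-46.02   0.14] z 0.0969 F [-0.2 -0.1 -0.3] gap 0.0439
44.7333
[ 0.4309 -0.3731] yaw 95.7 LWz [0.151  0.0233 0.0158] sat 20.0
top
 layer 1 mid mm [ 6.2 44.8] ext [69.1 24.3] ang 2.4 146 z 0.035
 layer 2 mid mm [45.1 44.1] ext [14.7 48.4] ang 92.1 60 z 0.0503
scene
 layer 1 mid mm [ 2.9 46.2] ext [64.3 25.4] ang 178.4 222 z 0.0334
 layer 1 mid mm [  0.4 -46.5] ext [69.4 25.6] ang 0.2 277 z 0.0338
 layer 2 mid mm [-44.3 -13. ] ext [ 36.6 122.9] ang 92.8 392 z 0.05
 layer 2 mid mm [50.7 -2.5] ext [ 23.4 146.1] ang 89.6 457 z 0.0499
top
 layer 1 mid mm [ 6.8 44.6] ext [67.8 25.4] ang 2.2 147 z 0.0346
scene
 layer 1 mid mm [ 8.4 45.8] ext [53.8 24.4] ang 177.9 191 z 0.0338
 layer 1 mid mm [  0.7 -46.3] ext [68.9 24.5] ang 179.5 272 z 0.0336
 layer 2 mid mm [-46.4 -11.7] ext [ 24.2 127.3] ang 90.3 400 z 0.0497
 layer 2 mid mm [50.7 -2.5] ext [ 23.5 144.5] ang 89.6 452 z 0.05
top
 layer 1 mid mm [  5.6 -46.2] ext [69.9 26.3] ang 1.5 156 z 0.0339
 layer 1 mid mm [ 5.4 44.3] ext [69.3 23.6] ang 0.2 151 z 0.0341
 layer 2 mid mm [52.4 -2. ] ext [ 24.2 142.8] ang 89.4 312 z 0.0503
 layer 2 mid mm [-44.6  -1.9] ext [ 24.3 140.8] ang 89.9 313 z 0.0499
scene
 layer 1 mid mm [ 0.6 45.3] ext [68.9 23.7] ang 0.2 235 z 0.0337
 layer 1 mid mm [  0.6 -46.1] ext [69.1 24.9] ang 179.1 275 z 0.0335
 layer 2 mid mm [-46.4  -2.8] ext [ 23.8 144.5] ang 89.9 444 z 0.0496
 layer 2 mid mm [50.7 -2.5] ext [ 23.4 145.7] ang 89.6 457 z 0.0499
```

```bash
python3 - <<'E'
import cv2,numpy as np
cv2.imwrite("pics/tri5.png",np.vstack([cv2.imread(f"pics/pair{k}.png")[::2,::2] if k!="5" else cv2.imread(f"pics/pair{k}.png") for k in "5"]+[np.hstack([cv2.resize(cv2.imread(f"pics/pair{k}.png"),(394,165)) for k in ("5a","5b")])]))
E
```

```text
(no output)
```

View pics/tri5.png

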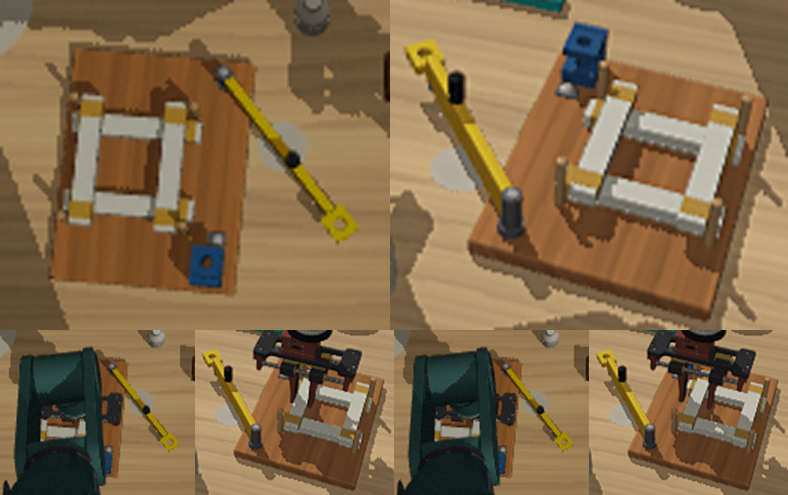

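The second slat landed right (−46 mm). I'll regrasp the first and bring it from 51 to 46 mm.

```bash
cat > /tmp/f6.py <<'E'
from h import *
L=lambda t: print(t,"cr mm",np.round(w2cr(current_position()[:2])*1e3,2),"z",round(current_position()[2],4),"F",np.round(current_force(),1),"gap",round(current_finger_gap(),4))
q=quat(CR["yaw"]); a=cr2w(.0505,-.0015); b=cr2w(.046,0); zt=.037
move_gripper(.044)
servo_line([*a,HOV],q,rate=.35)
servo_line([*a,zt+.02],q,rate=.2)
print(servo_line([*a,zt],q,rate=.06,contact_N=10)); L("down")
move_gripper(0); L("grip")
servo_line([*a,zt+.008],q,rate=.05); L("lift")
servo_line([*b,zt+.008],q,rate=.05); L("over")
print(servo_line([*b,zt-.001],q,rate=.03,contact_N=6)); sleep(.2); L("set")
move_gripper(.044); L("open")
servo_line([*b,zt+.06],q,rate=.1)
servo_line([*b,HOV],q,rate=.3)
servo_line([.507,-.25,HOV],q,rate=.35)
for n in ("top","scene"):
    c=capture(n); np.savez(f"{n}6.npz",**c)
print(current_clock()); show(see_slats())
E
python3 /tmp/f6.py; python3 /tmp/g.py 6 | grep -v dowel
```

```text
False
down cr mm [50.44 -1.18] z 0.0367 F [-0.9  0.8  0.5] gap 0.0442
grip cr mm [50.6  -1.71] z 0.0373 F [0.5 0.6 0.6] gap 0.0239
lift cr mm [50.69 -1.93] z 0.0456 F [-0.1  0.2 -0.1] gap 0.0233
over cr mm [45.55  0.37] z 0.0448 F [ 0.4  0.1 -0.2] gap 0.0236
True
set cr mm [46.13 -0.32] z 0.037 F [ 1.1 -0.1  2.8] gap 0.0238
open cr mm [45.82  0.28] z 0.0367 F [ 0.2  0.1 -0.9] gap 0.0439
52.625
[ 0.4309 -0.3731] yaw 95.3 LWz [0.1537 0.0236 0.0157] sat 20.0
top
 layer 1 mid mm [  2.9 -47.3] ext [64.2 24.4] ang 1.7 140 z 0.0345
 layer 1 mid mm [ 2.4 44.5] ext [62.7 24. ] ang 178.7 138 z 0.0343
 layer 2 mid mm [47.5 -0.2] ext [ 23.8 141.1] ang 89.7 317 z 0.0503
 layer 2 mid mm [-44.8  -1.3] ext [ 24.4 142.4] ang 90.3 318 z 0.0496
scene
 layer 1 mid mm [-1.6 45.5] ext [64.7 24.4] ang 0.7 221 z 0.0336
 layer 1 mid mm [65.7 45. ] ext [15.5 26.2] ang 84.2 60 z 0.0335
 layer 1 mid mm [-10.3 -54. ] ext [81.7 41.6] ang 10.7 280 z 0.0338
 layer 2 mid mm [-46.4  -2.5] ext [ 23.9 144. ] ang 89.7 445 z 0.0498
 layer 2 mid mm [45.7 -1.8] ext [ 23.8 144.7] ang 90.1 465 z 0.0497
```

View pics/pair6.png

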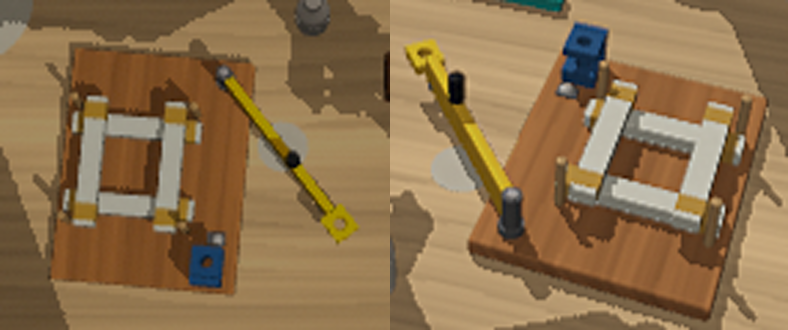

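Layer 2 is now at ±46 mm. Last slat goes to layer 3, y = −46 mm, away from the knob side.

```bash
cat > /tmp/f7.py <<'E'
from h import *
S=see_slats(); show(S)
if pick(S[0]): place(0,-.046,3,"x")
servo_line([.507,-.2,.2],rate=.35)
for n in ("top","scene"):
    c=capture(n); np.savez(f"{n}7.npz",**c)
print(current_clock()); show(see_slats())
E
python3 /tmp/f7.py; python3 /tmp/g.py 7
```

```text
[ 0.4312 -0.3729] yaw 95.9 LWz [0.1496 0.0239 0.0156] sat 20.0
grip gap 0.0236 tcp [ 0.4313 -0.373   0.0032]
gap after lift 0.0238
place contact True z 0.0531 nominal 0.053000000000000005
63.4583
top
 layer 1 mid mm [ 3.2 44.7] ext [64.5 24. ] ang 1.1 141 z 0.0344
 layer 2 mid mm [47.5 19. ] ext [ 24.6 104.4] ang 89.5 241 z 0.0509
 layer 2 mid mm [-44.6  17.7] ext [ 24. 105.] ang 90.5 235 z 0.051
 layer 3 mid mm [  0.1 -47.2] ext [143.3  23.9] ang 0.2 324 z 0.0667
 dowel? [  0.7 -19.4] 732
 dowel? [68.7 66.6] 7
scene
 layer 1 mid mm [-1.4 46.1] ext [65.3 24.9] ang 0.3 221 z 0.0337
 layer 1 mid mm [65.6 45.8] ext [15.6 25.4] ang 87.5 62 z 0.0333
 layer 1 mid mm [-11.1 -60.3] ext [82.6 29.5] ang 10.6 205 z 0.0341
 layer 2 mid mm [-46.4  28.4] ext [23.6 90.3] ang 90.1 247 z 0.0496
 layer 2 mid mm [45.6 28.6] ext [23.5 90.9] ang 90.2 260 z 0.0501
 layer 2 mid mm [ -1.5 -65.7] ext [118.5  19. ] ang 179.8 263 z 0.0504
 layer 3 mid mm [ -1.3 -46.2] ext [142.8  24.7] ang 179.8 575 z 0.0657
 dowel? [-86.3  88.5] 8
 dowel? [-67.7  65.8] 29
 dowel? [-46.5  54.5] 43
 dowel? [67.8 65.9] 33
 dowel? [39.7 68.3] 10
 dowel? [-42.4  27.5] 7
 dowel? [45.8 45. ] 60
 dowel? [-44.4   7.1] 17
 dowel? [  2.3 -47.9] 912
```

View pics/pair7.png

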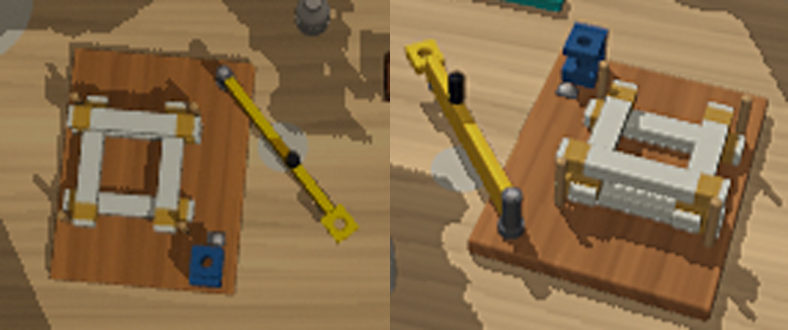

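The stack is complete, with the layer 3 slat at y ≈ −46.7 mm and its top at z = 66 mm. Next I measure the knob, keeper angle, pin and clevis.

```bash
cat > /tmp/k.py <<'E'
from h import *
H=cr2w(-.098,-.112); print("hinge",H,"clevis",cr2w(-.098,.105))
for n in ("top","scene"):
    c=dict(np.load(n+"7.npz")); P=cloud(c); img=c["image"].astype(int); hs=cv2.cvtColor(c["image"],cv2.COLOR_BGR2HSV)
    near=(P[...,0]>.5)&(P[...,0]<.72)&(P[...,1]>-.1)&(P[...,1]<.09)
    blk=near&(img.max(2)<60)&(P[...,2]>.06)
    p=P[blk]; print(n,"knob all",len(p),np.round(p.mean(0),4)); top=p[p[:,2]>.082]; print("  top",len(top),np.round(np.median(top,0),4) if len(top) else "")
    yel=near&(hs[...,0]>18)&(hs[...,0]<35)&(hs[...,1]>150)&(hs[...,2]>60)&(P[...,2]>.05)
    p=P[yel]; d=p[:,:2]-p[:,:2].mean(0); v=np.linalg.svd(d,full_matrices=False)[2][0]
    print("  yellow",len(p),np.round(p.mean(0),4),"dir",v)
    red=((hs[...,0]<8)|(hs[...,0]>172))&(hs[...,1]>160)&(hs[...,2]>100)&(P[...,0]>.62)&(P[...,0]<.76)&(P[...,1]>-.18)&(P[...,1]<-.06)
    p=P[red]; t=p[p[:,2]>.068]; print("  pin",len(p),np.round(p.mean(0),4),"top",len(t),np.round(t.mean(0),4) if len(t) else "", p[:,2].max())
    blu=(hs[...,0]>100)&(hs[...,0]<125)&(hs[...,1]>140)&(P[...,0]>.43)&(P[...,0]<.53)&(P[...,1]>.06)&(P[...,1]<.16)&(P[...,2]>.055)&(P[...,2]<.07)
    p=P[blu]; r=cv2.minAreaRect(p[:,:2].astype(np.float32)); print("  clevis top",len(p),np.round(p.mean(0),4),r)
    st=(P[...,0]>.64)&(P[...,0]<.76)&(P[...,1]>-.18)&(P[...,1]<-.06)&(np.abs(P[...,2]-.045)<.006)&~red
    print("  stand top", st.sum(), cv2.minAreaRect(P[st][:,:2].astype(np.float32)))
c=dict(np.load("top7.npz"));a=cv2.resize(c["image"][200:235,270:305],(390,390),interpolation=cv2.INTER_CUBIC);b=cv2.resize(c["image"][140:170,335:365],(390,390),interpolation=cv2.INTER_CUBIC)
cv2.imwrite("pics/k7.png",np.hstack([a,b]))
E
python3 /tmp/k.py
```

```text
hinge [0.69601981 0.08649147] clevis [0.47981289 0.10502694]
top knob all 20 [0.5914 0.0088 0.0865]
  top 16 [0.5925 0.0091 0.0909]
  yellow 224 [0.6016 0.0153 0.0592] dir [-0.79285669 -0.60940813]
  pin 29 [ 0.6999 -0.1251  0.0728] top 27 [ 0.7    -0.1246  0.0743] 0.07795574145587189
  clevis top 103 [0.4754 0.1072 0.0627] ((0.4755094349384308, 0.10644540190696716), (0.0322747640311718, 0.04139825701713562), 85.59030151367188)
  stand top 164 ((0.7005201578140259, -0.12414643168449402), (0.04579281434416771, 0.05081753060221672), 89.90483093261719)
scene knob all 57 [0.5977 0.0078 0.0789]
  top 23 [0.5974 0.0067 0.0878]
  yellow 273 [0.6162 0.0223 0.058 ] dir [0.79118228 0.61158041]
  pin 61 [ 0.7044 -0.1263  0.0673] top 36 [ 0.7022 -0.1253  0.0742] 0.07684516215740342
  clevis top 137 [0.4797 0.1057 0.0609] ((0.4772704541683197, 0.10519762337207794), (0.03373801335692406, 0.044282011687755585), 87.43840026855469)
  stand top 267 ((0.7001108527183533, -0.12584178149700165), (0.05234260857105255, 0.05112278461456299), 1.1732001304626465)
```

View pics/k7.png

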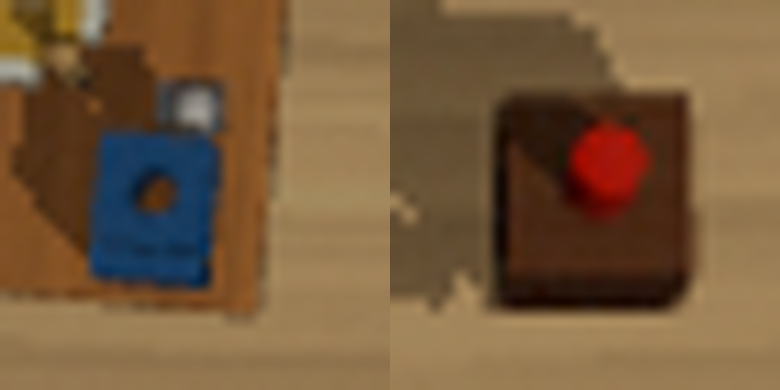

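The keeper angle is about 0.742 rad. Hinge plus 130 mm along the bar predicts the knob at (0.593, 0.007), and I measure the same. The pin is at (0.7008, −0.125). Next I cage the knob and swing the bar along its arc.

```bash
cat > /tmp/m.py <<'E'
from h import *
H=cr2w(-.098,-.112); y0=CR["yaw"]+np.pi/2
def kp(th,z):
    a=y0+th; p=H+.13*np.array([np.cos(a),np.sin(a)])
    phi=a+np.pi/2-2*np.pi  # jaw across bar, about -52..-95 deg... 
    phi=a-np.pi/2-np.pi
    return [*p,z],[float(np.cos(phi/2)),float(np.sin(phi/2)),0.,0.]
th=0.742
move_gripper(.036)
p,q=kp(th,.16); move_ptp(p,q); print("q",np.round(current_joint_pos(),2))
p,q=kp(th,.066); print("hit",servo_line(p,q,rate=.1,contact_N=8), np.round(current_position(),4))
move_gripper(.021); print("gap",current_finger_gap())
for t in list(np.arange(.66,.1,-.09))+[.11]:
    p,q=kp(t,.066); servo_line(p,q,rate=.08)
print("F",np.round(current_force(),1),np.round(current_position(),4))
p,q=kp(-.06,.066)
hit=servo_line(p,q,rate=.04,contact_N=18)
a=current_position()[:2]-H; print("hit",hit,"tool th",np.arctan2(a[1],a[0])%(2*np.pi)-y0,"F",np.round(current_force(),1))
for n in ("top","scene"):
    c=capture(n); np.savez(f"{n}8a.npz",**c)
move_gripper(.036)
p,_=kp(0,.16); p2=current_position(); servo_line([p2[0],p2[1],.16],rate=.2)
servo_line([.6,-.15,.2],rate=.35)
for n in ("top","scene"):
    c=capture(n); np.savez(f"{n}8.npz",**c)
print(current_clock())
E
python3 /tmp/m.py; python3 /tmp/g.py 8 | grep layer; sed -i 's/"7.npz/"8.npz/;s/top7/top8/;s/k7/k8/' /tmp/k.py; python3 /tmp/k.py
```

```text
q [-0.11  0.41  1.6  -0.    1.13  0.81]
hit False [0.5937 0.0071 0.0666]
gap 0.0209762926282925
F [ 1.1 -0.3  0.6] [0.5661 0.083  0.066 ]
hit True tool th -0.020553586656445244 F [ 0.5 -4.1  3.3]
71.6333
 layer 1 mid mm [ 3.1 44.6] ext [64.6 24. ] ang 0.9 141 z 0.0342
 layer 2 mid mm [47.7 18.7] ext [ 24.4 105.6] ang 89.4 237 z 0.05
 layer 2 mid mm [-44.5  18. ] ext [ 23.7 105.3] ang 90.4 232 z 0.0504
 layer 3 mid mm [ -0.3 -47.2] ext [141.9  24.4] ang 0.2 326 z 0.0662
 layer 1 mid mm [-1.8 45.3] ext [65.1 23.7] ang 0.1 219 z 0.0336
 layer 1 mid mm [65.7 46.4] ext [15.4 27.8] ang 84.8 62 z 0.0339
 layer 1 mid mm [-11.2 -59.7] ext [82.4 30.2] ang 11.4 208 z 0.0338
 layer 2 mid mm [-92.5   0.8] ext [  1.6 161.3] ang 89.8 75 z 0.0504
 layer 2 mid mm [-46.5  27.9] ext [24.1 88.1] ang 90.3 247 z 0.0498
 layer 2 mid mm [45.7 29.1] ext [23.3 91.1] ang 89.9 261 z 0.0498
 layer 2 mid mm [ -1.5 -66. ] ext [118.2  19.3] ang 179.9 267 z 0.0506
 layer 3 mid mm [ -1.2 -46.3] ext [143.4  25. ] ang 179.8 576 z 0.0656
hinge [0.69601981 0.08649147] clevis [0.47981289 0.10502694]
top knob all 339 [ 0.6029 -0.0766  0.4522]
  top 339 [ 0.6074 -0.0764  0.3242]
  yellow 30 [0.6603 0.087  0.06  ] dir [-0.99939454  0.03479297]/tmp/k.py:12: RuntimeWarning: Mean of empty slice.
  p=P[red]; t=p[p[:,2]>.068]; print("  pin",len(p),np.round(p.mean(0),4),"top",len(t),np.round(t.mean(0),4) if len(t) else "", p[:,2].max())
  ret = um.true_divide(
Traceback (most recent call last):
ValueError: zero-size array to reduction operation maximum which has no identity
```

View pics/pair8.png

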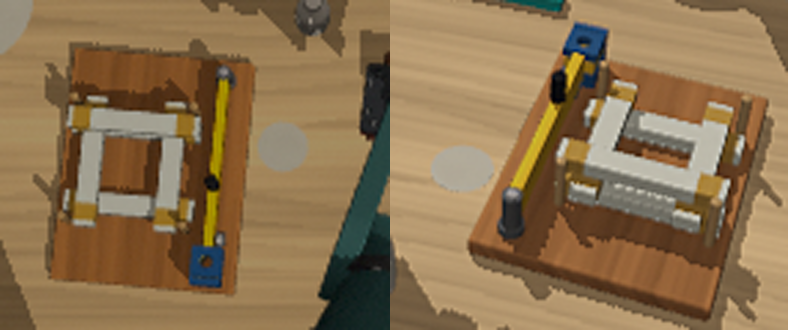

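The keeper is shut: the bar edge is parallel to cradle y within 0.3° and the tongue is in the clevis. I'll locate the clevis hole in both views, then grasp the pin.

```bash
cat > /tmp/n.py <<'E'
from h import *
c=dict(np.load("top8.npz")); s=dict(np.load("scene8.npz"))
pr=np.array([*cr2w(-.098,.105),.062]); print("pred",pr,"px",px(c,pr),px(s,pr))
ims=[]
for k in (c,s):
    u,v=px(k,pr)[0]; u0,v0=int(u)-14,int(v)-14
    crop=k["image"][v0:v0+29,u0:u0+29]; z=cv2.resize(crop,(390,390),interpolation=cv2.INTER_CUBIC); f=390/29
    cv2.drawMarker(z,(int((u-u0+.5)*f),int((v-v0+.5)*f)),(0,255,255),0,12,1)
    C,S=np.cos(CR["yaw"]),np.sin(CR["yaw"])
    for rr,col in ((.007,(0,255,0)),):
        pts=[(px(k,pr+[rr*np.cos(a),rr*np.sin(a),0])[0]-[u0,v0]+.5)*f for a in np.linspace(0,6.28,40)]
        cv2.polylines(z,[np.int32(pts)],True,col,1)
    sq=[(px(k,[*cr2w(-.098+a,.105+b),.062])[0]-[u0,v0]+.5)*f for a,b in((-.017,-.017),(.017,-.017),(.017,.017),(-.017,.017))]
    cv2.polylines(z,[np.int32(sq)],True,(255,255,255),1)
    ims.append(z)
cv2.imwrite("pics/hole8.png",np.hstack(ims))
E
python3 /tmp/n.py
```

```text
pred [0.47981289 0.10502694 0.062     ] px [[283.63765872 216.86297511]] [[360.50235656 194.43272965]]
```

View pics/hole8.png

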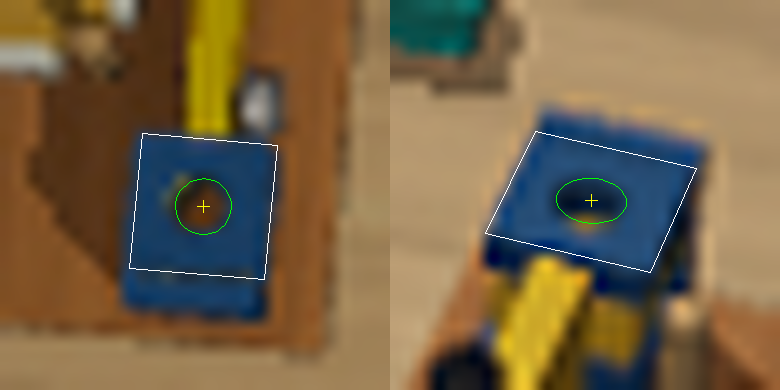

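The predicted hole is within about 1 mm of both views, and through it I see the board, so the tongue's hole lines up. Now the pin.

```bash
cat > /tmp/p.py <<'E'
from h import *
q=quat(CR["yaw"]+np.pi/2)
L=lambda t: print(t,np.round(current_position(),4),"F",np.round(current_force(),1),"gap",round(current_finger_gap(),4))
c=np.array([.7008,-.125])
move_gripper(.045)
servo_line([*c,.16],q,rate=.25)
servo_line([*c,.09],q,rate=.2)
print(servo_line([*c,.050],q,rate=.05,contact_N=8)); L("down")
move_gripper(0); L("grip")
servo_line([*c,.17],q,rate=.12); L("lift")
h=cr2w(-.098,.105)+[0,.0002]
servo_line([*h,.17],q,rate=.2)
servo_line([*h,.120],q,rate=.08); sleep(.3); L("above")
for n in ("top","scene"):
    k=capture(n); np.savez(f"{n}9.npz",**k)
s=dict(np.load("scene9.npz"));t=dict(np.load("top9.npz"))
cv2.imwrite("pics/pin9.png",np.hstack([cv2.resize(s["image"][150:220,325:395],(390,390),interpolation=cv2.INTER_CUBIC),cv2.resize(t["image"][180:240,255:315],(390,390),interpolation=cv2.INTER_CUBIC)]))
print(current_clock(), "hole px",px(s,[*h,.062]),"pin tip px expected",px(s,[*h,.075]))
E
python3 /tmp/p.py
```

```text
False
down [ 0.7011 -0.1251  0.0502] F [ 0.7 -0.6 -0.4] gap 0.0448
grip [ 0.7006 -0.125   0.0502] F [-2.  -0.   2.3] gap 0.0191
lift [ 0.7001 -0.1248  0.1689] F [-0.6 -0.3 -0.2] gap 0.0192
above [0.4801 0.1053 0.1204] F [ 0.1 -0.4 -0.6] gap 0.0196
79.8333 hole px [[360.57516415 194.44556867]] pin tip px expected [[360.8775269  190.73439343]]
```

View pics/pin9.png

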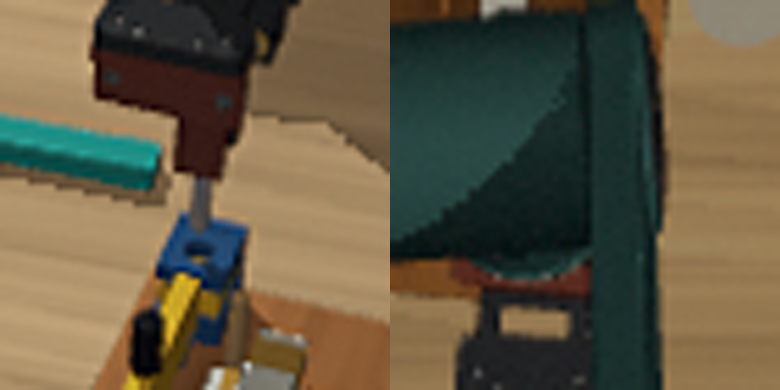

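The pin hangs straight above the hole in the scene view, with the tip near (361.4, 190) and the hole near (360.7, 194.5), so at most about 1 mm off sideways. I'll lower it with contact stops and a small search if needed.

```bash
cat > /tmp/r.py <<'E'
from h import *
q=quat(CR["yaw"]+np.pi/2)
L=lambda t: print(t,np.round(current_position(),4),"F",np.round(current_force(),1),"gap",round(current_finger_gap(),4))
h=cr2w(-.098,.105)+[0,.0002]
offs=[(0,0),(0,-.0012),(0,.0015),(.0015,0),(-.0015,0),(0,-.0025),(.002,-.002),(-.002,-.002),(.002,.002),(-.002,.002),(0,.003),(.003,0),(-.003,0)]
done=False
for o in offs:
    p=h+o
    servo_line([*p,.112],q,rate=.05)
    hit=servo_line([*p,.064],q,rate=.03,contact_N=6); L(f"{o} {hit}")
    z=current_position()[2]
    if z<.070: done=True;break
    if z<.098: print("part way");break
    servo_line([*p,.112],q,rate=.05)
print(done,current_clock())
E
python3 /tmp/r.py
```

```text
(0, 0) True [0.4797 0.1052 0.0672] F [-0.2 -0.1  5.3] gap 0.0194
True 81.4917
```

It went in first time. TCP z = 0.0672 puts the head at 62.0 mm, which is fully home. Release, back off and check everything.

```bash
cat > /tmp/s.py <<'E'
from h import *
q=quat(CR["yaw"]+np.pi/2)
move_gripper(.04); p=current_position()
servo_line([p[0],p[1],.17],q,rate=.15)
servo_line([.5,-.2,.2],q,rate=.3)
sleep(.5)
for n in ("top","scene"):
    k=capture(n); np.savez(f"{n}10.npz",**k); cv2.imwrite(f"pics/{n}10.png",k["image"]); P=cloud(k)
    hs=cv2.cvtColor(k["image"],cv2.COLOR_BGR2HSV)
    red=((hs[...,0]<8)|(hs[...,0]>172))&(hs[...,1]>160)&(hs[...,2]>100)&(np.abs(P[...,0]-.48)<.04)&(np.abs(P[...,1]-.105)<.04)
    r=P[red]; print(n,"red",len(r),np.round(np.median(r[r[:,2]>np.percentile(r[:,2],60)],0),4),"zmax",np.percentile(r[:,2],95), "zmin",r[:,2].min())
    yel=(hs[...,0]>18)&(hs[...,0]<35)&(hs[...,1]>150)&(hs[...,2]>60)&(np.abs(P[...,2]-.059)<.005)
    qd=w2cr(P[yel][:,:2]); qd=qd[(np.abs(qd[:,0]+.098)<.03)&(qd[:,1]>-.1)&(qd[:,1]<.08)]
    f=np.polyfit(qd[:,1],qd[:,0],1); print("bar th",-f[0],"x mean",qd[:,0].mean(),len(qd))
print(current_clock())
E
python3 /tmp/s.py; python3 /tmp/g.py 10|grep layer
```

```text
top red 25 [0.4783 0.1046 0.0934] zmax 0.09671573753958669 zmin 0.07995024063021494
bar th 0.000158772351713634 x mean -0.09671616490077008 147
scene red 58 [0.484  0.1049 0.0921] zmax 0.09328070200758337 zmin 0.06485674284475021
bar th -0.007352411307809498 x mean -0.09713797817486859 218
84.6417
 layer 1 mid mm [ 3.  44.8] ext [65.  23.8] ang 0.6 142 z 0.0341
 layer 2 mid mm [47.8 18.3] ext [ 24.1 106. ] ang 89.3 239 z 0.0503
 layer 2 mid mm [-44.8  17.9] ext [ 24.5 105.3] ang 90.9 236 z 0.0505
 layer 3 mid mm [ -0.2 -47.4] ext [143.   23.8] ang 0.0 319 z 0.0663
 layer 1 mid mm [-1.7 46.1] ext [65.  25.7] ang 0.3 222 z 0.0334
 layer 1 mid mm [66.  44.7] ext [16.2 26.3] ang 87.8 62 z 0.034
 layer 1 mid mm [-11.3 -60.4] ext [82.3 30.3] ang 10.1 202 z 0.034
 layer 2 mid mm [-46.3  27.9] ext [23.8 90.5] ang 90.3 246 z 0.0497
 layer 2 mid mm [45.7 28.3] ext [23.8 89.2] ang 90.0 260 z 0.0498
 layer 2 mid mm [ -1.3 -65.9] ext [119.2  19.2] ang 0.2 267 z 0.0505
 layer 3 mid mm [ -1.1 -46.1] ext [143.1  25.1] ang 0.1 573 z 0.0658
```

View pics/pair10.png

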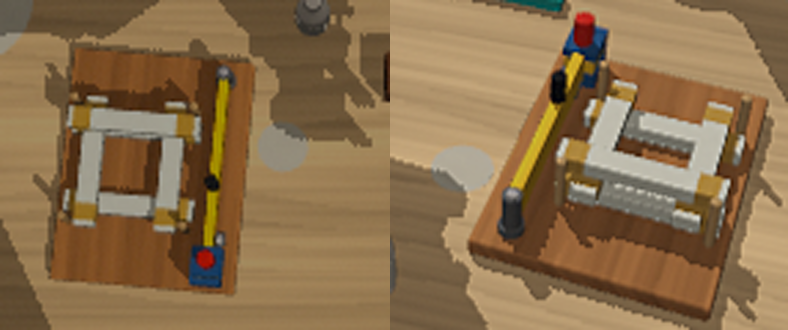

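View pics/scene10.png

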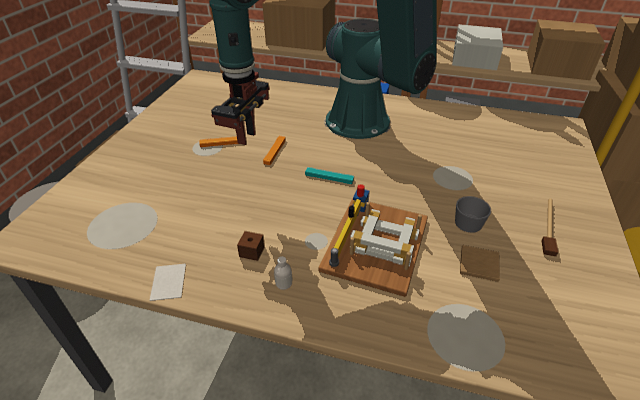

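All five slats are stacked, the keeper reads about 0 rad, and the pin head's top is at 92–93 mm, which is home. No other white slat is visible on the table, and the bottle, tub and booklet look unmoved. Handing in.

```bash
python3 -c "
from bench import *
print(current_force()); close_job(); print(current_clock())"
```

```text
[-0.09422328 -0.66809986 -0.13061721]
the job is handed in; nothing more can be done
the job is handed in; nothing more can be done
```

The job is done and handed in at about 85 s: all five slats present are stacked, the keeper bar is shut and the pin is home.

- **Stack:** The slats went in as 2 + 2 + 1. In the final check layer 2 was at x ≈ ±46 mm and the top slat at y ≈ −46.5 mm. The top-slat, layer 2 and layer 1 surfaces were at z ≈ 66, 50 and 34 mm. All slats were parallel or square to the bar within about 1°.
- **One correction:** The first layer 2 slat ended up about 5 mm too far out, and I didn't find out why. I regrasped it and set it to 46 mm.
- **Keeper:** I swung it along its arc until it hit the stop. The bar reads 0.000 rad in the top view and −0.007 rad in the scene view, so it is shut.
- **Pin:** It went in on the first try. The finger height puts the head's underside at 62.0 mm, on the clevis. The head's top reads 92 to 93 mm, against 92 mm expected.
- **Bystanders and look-alikes:** The bottle, tub, booklet and the orange and turquoise slats look untouched in the last picture.

The two cameras disagree by about 1.5 to 2 mm. I averaged them, so the positions are good to about 1 to 2 mm.

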